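# Run a batch of specimen tubes from the dispenser into the hanging basket

## Robot

A 6-joint arm with a two-finger parallel gripper is mounted at the origin on the work surface. World frame = base frame: x ahead of the robot, y to its left, z up, the work surface at z = 0. Lengths are in m, angles in rad, forces in N, time in s.
With the tool pointing down it reaches from about 0.4 to 0.925 m from the base axis. Payload 3.4 kg.
Tool frame: the origin (TCP) lies at the very end of the fingers, on their centre line; the grasp point (between the pads) lies 19 mm behind it; z points along the fingers, y is the line along which they close (so a half turn about z gives the same grasp; the last joint's range is limited). The gripper opens to 85 mm and grips with 20 to 120 N. Pads are 22 mm wide; open, the fingers measure 114 mm over their backs; the gripper's body (76 mm by 85 mm) begins 54 mm behind the grasp point. The pads swing forward as they close: fully open they stand 13 mm farther back than shut.
Start: joints at [-1.323, 0.307, 1.506, -0, 1.328, -0.073], TCP at [0.182, -0.545, 0.211] pointing down, gripper open.
Joint ranges: [-3.12, 3.12], [-1.05, 2.28], [0.14, 2.33], [-1.42, 4.57], [0.1, 2.73], [-2.68, 2.68]. Speed limits (rad/s): [2.57, 2.57, 3.14, 3.14, 3.14, 3.14].

## Interface

Orientations are given as a unit quaternion [w, x, y, z].
In Python, from bench import r gives the robot as it stands.
- The arm moves only by the tool step_arm, never from a script. Its argument "plan" is a list of rows, each a list of 7 numbers: the shift along the tool's x, y, z in units of 400 mm (1.0 is 400 mm), then the turn, a rotation vector about the tool's x, y, z in units of 30 degrees (1.0 is 30 degrees), then the opening, from 0 (shut) to 1 (fully open). A call has 1 to 8 rows; each row is the pose to reach, as a shift and turn from the pose commanded when the call began, along the tool's axes at that moment; what a row does not reach only later rows make up. A row lasts 1/12 s, in which the tool goes at most 41.7 mm and 7.16 degrees, less where a joint would pass 70% of its speed; a pose out of reach is approached as far as the arm can. A call with a number of a shift or a turn outside -1 to 1 is refused whole. A call with a gripper value outside its range is refused whole. The fingers move at their own pace and stop on an object; "grip_force" is the grip in N (left out, the last holds). Time passes only in rows, so rows that repeat a pose let the fingers close. It gives the time, the measured TCP pose, the force, the opening and the grip force at its end, in the units of the state.
- r.state(): the state, without advancing time (a new reading comes with each control period).
- r.camera(name): name is "scene" or "top"; returns the picture (400x640x3 uint8, red, green, blue); there is no depth.
- r.camera_info(name): a dict with "fovy" (degrees; the focal length in pixels is half the picture's height over the tangent of half this angle, whatever the lens; pixels are square), "cx", "cy" (the principal point, pixels), "R" (3x3) and "t" (3): a world point X has camera coordinates R X + t. Camera axes: x right, y down, z forward; pixel columns grow to the right and rows downward; lengths in m; the calibration is good to about 2 mm. A picture is of the moment at which its call begins. camera_info takes no time and is no camera call.
- r.close_job(): hands the job in; it is judged then, once.
The state is a dict: "time": time; "qpos": joint angles; "joint_vel": joint speeds; "joint_torque": joint torques, N m; "eef_pos": TCP position; "orientation": TCP orientation; "contact_force": force on the tool from outside, world axes, zero at the start; "torque": the same for the moment, N m; "opening": finger opening in m; "grasp_force": force on a finger pad.
Only numpy, scipy, OpenCV 4.12 (cv2) and the standard library are available. Lean on these libraries where they do the work, as an engineer would, in place of code of your own. Each camera call takes 0.05 s, during which the arm holds its last target. There are 200 camera calls.

## Task

Hang the empty wire basket by its bail handle on the hook at the front of the tube dispenser and let go of it. Then push the sprung gate lever back to its stop and keep it there while all five tubes run down into the basket; the program finishes still holding the lever at its stop (more tubes will be fed through from behind), with the basket hanging free and the tubes lying in it. Leave the other things on the bench alone.

Things in the scene. Friction and masses are not known exactly. Their poses are not given: they have to be found in the camera images.
- dispenser: Gravity tube dispenser, fixed: clear-sided magazine on an aluminium frame, 170 deep x 150 wide x 222 mm high. Origin on the table under its front edge, on the centre line; x to its back, y to its left, z up; at yaw 0 its front faces the robot. Five tubes lie across its sloping ramp behind a gate. A steel hook reaches out of its top at the front, on the centre line.
- ramp_nose (a point): Lower front end of the ramp, 30 mm in front of the dispenser's origin, 135 mm above the table (underside 131 mm); the tubes drop off it towards the dispenser's -x. The space below it and below the hook is empty down to the table.
- hook_seat (a point): Top of the rod at the bottom of the hook's seat, 68 mm in front of the dispenser's origin, 200 mm above the table. Rod 8 mm thick. The upturned tip points to the dispenser's -x: top 212 mm high, its end 92 mm in front of the origin; behind the seat the rod rises to 221 mm. A hung bail's centre line lies 4.5 mm above this point.
- gate_pivot (a point): Point on the gate's pivot axis (along the dispenser's y), on the centre line, 190 mm above the table, 12 mm behind the front edge. One stiff piece turns on it: a steel blade 103 wide, 44 mm long hanging down in front of the tubes, and the lever arm outside the right (-y) side.
- lever_grip (a point): Middle of the lever's grip: black bar 12 mm thick, 50 mm long along the dispenser's y (its outer 45 mm free), at the end of the lever arm, 100 mm from the pivot axis, 108 mm right (-y) of the centre line. At rest 278 mm above the table, leaning 0.5 rad to the dispenser's front; it swings up and over to the back.
- gate_lever (a joint): Angle of gate and lever, rad: 0 shut (the spring keeps it there), growing as the grip is pushed towards the dispenser's back (+x), which lifts the blade out forwards; firm stop at 1.05. The spring always drives it shut: about 2 N at the grip at first, 6 N at the stop. The tubes run out from about two thirds of the way.
- basket: Wire basket, steel, 108 (x) x 128 (y) x 50 mm high, floor 3 mm, mass 0.2 to 0.35 kg, with a rigid round-bar bail handle 9 mm thick that arches over it along its y. Origin at the centre of its underside, z up; it is the same turned half round. Stands empty on the table; its place changes with the foam tube rack's.
- bail_mid (a point): Middle of the bail's straight top bar (centre line of the bar), 165 mm above the basket's underside. The straight part runs 50 mm to either side along the basket's y; gripped 30 mm to one side of the middle it leaves the middle free for the hook.
- foam_rack: Bystander: white foam tube rack 110 x 150 mm, 110 mm high with its tubes; origin at the centre of its underside. To be left alone.
- gel_bottle: Bystander: white bottle, 60 mm across, 170 mm high; origin at the centre of its underside. To be left alone.
- swab_jar: Bystander: white cup of swabs, 72 mm across, cup 90 mm and swabs 160 mm high; origin at the centre of its underside. To be left alone.
- marker: Bystander: marker pen 130 mm long, 13 mm thick, lying on a yellow sheet; origin under its middle, its length along x. To be left alone.
- tube1: Specimen tube with screw cap, 17 mm in diameter, 100 mm long along its y, 15 g; origin at its centre. Starts lying across the dispenser's ramp, first behind the gate.
- tube2: Specimen tube with screw cap, 17 mm in diameter, 100 mm long along its y, 15 g; origin at its centre. Starts lying across the dispenser's ramp, second behind the gate.
- tube3: Specimen tube with screw cap, 17 mm in diameter, 100 mm long along its y, 15 g; origin at its centre. Starts lying across the dispenser's ramp, third behind the gate.
- tube4: Specimen tube with screw cap, 17 mm in diameter, 100 mm long along its y, 15 g; origin at its centre. Starts lying across the dispenser's ramp, fourth behind the gate.
- tube5: Specimen tube with screw cap, 17 mm in diameter, 100 mm long along its y, 15 g; origin at its centre. Starts lying across the dispenser's ramp, fifth behind the gate.
Things that resemble listed ones, but are neither listed nor needed, are in the scene too. What is shaped like the tube2 but orange or pink is not meant.

How it is judged:
On the way, in this order (a step that is already met when the one before it is completed fails the run):
1. the basket hangs on the dispenser's hook by its bail, let go of, the gate still shut (distance between bail_mid and hook_seat below 0.025 m and contact force between basket and dispenser above 0.8 N and height (world z) of basket above 0.02 m and angle between basket's own z axis and vertical below 0.3 rad and contact force between each of the fingers, the arm and basket below 0.1 N and linear speed of basket below 0.05 m/s and value of joint gate_lever below 0.25 rad), for 0.2 s.
2. the robot has pushed the lever to its stop (value of joint gate_lever above 0.97 rad and contact force between any of the fingers, the arm and dispenser above 1.5 N), for 0.2 s.
At the end, for the whole second after the job is handed in: The robot holds the gate lever at its stop (0.97 rad or more, over 1.5 N); the basket hangs on the hook by its bail (bail middle within 25 mm of the seat, tilt under 0.3 rad, off the table, below 0.05 m/s, not touched by the robot); all five tubes lie inside it (all of step 2 and velocity of joint gate_lever below 0.1 rad/s and distance between bail_mid and hook_seat below 0.025 m and contact force between basket and dispenser above 0.8 N and height (world z) of basket above 0.02 m and angle between basket's own z axis and vertical below 0.3 rad and contact force between each of the fingers, the arm and basket below 0.1 N and linear speed of basket below 0.05 m/s and x of tube1 in the frame of basket between -0.054 and 0.054 m and y of tube1 in the frame of basket between -0.064 and 0.064 m and z of tube1 in the frame of basket between 0 and 0.06 m and x of tube2 in the frame of basket between -0.054 and 0.054 m and y of tube2 in the frame of basket between -0.064 and 0.064 m and z of tube2 in the frame of basket between 0 and 0.06 m and x of tube3 in the frame of basket between -0.054 and 0.054 m and y of tube3 in the frame of basket between -0.064 and 0.064 m and z of tube3 in the frame of basket between 0 and 0.06 m and x of tube4 in the frame of basket between -0.054 and 0.054 m and y of tube4 in the frame of basket between -0.064 and 0.064 m and z of tube4 in the frame of basket between 0 and 0.06 m and x of tube5 in the frame of basket between -0.054 and 0.054 m and y of tube5 in the frame of basket between -0.064 and 0.064 m and z of tube5 in the frame of basket between 0 and 0.06 m); the arm keeps its last pose, push and grip.
It fails at once if a bystander is pushed away or knocked over (distance of any of foam_rack, gel_bottle, swab_jar, marker from where it was at the start of the episode above 0.03 m or angle between any of foam_rack, gel_bottle, swab_jar's own z axis and vertical above 0.4 rad).
It also fails if it takes over 56 s, if anything falls off the work surface, if the arm or the gripper's body presses on something with over 40 N, if the wrist force passes 120 N, or if a joint passes its speed limit or range.

## Working session

There is one attempt and no reset: what is moved stays moved. The work goes in short steps, Python scripts to look and compute and a tool call to move; the robot and the scene stay as the last step left them, time stands still between calls to the robot, and variables do not carry over. Pictures are saved under pics/ and viewed, at most 10 in all, crops included, and the job is handed in when it is done.

Besides the shell and the picture viewer there is one more tool, called after "Request:" as name(argument=value, ...), one argument or row to a line, values as JSON. step_arm: Moves the arm, as the interface text tells. Its arguments: {"type":"object","properties":{"plan":{"type":"array","items":{"type":"array","items":{"type":"number","minimum":-1,"maximum":1}}},"grip_force":{"type":"number"}},"required":["plan"]}

```bash
mkdir -p pics; ls
python3 - <<'E'
from bench import r
import cv2
for n in("scene","top"):
    i=r.camera_info(n);print(n,i)
    cv2.imwrite(f"pics/{n}0.png",r.camera(n)[:,:,::-1])
print(r.state())
E
```

```text
pics
scene {'fovy': 43.200389139103386, 'cx': 319.5818795157723, 'cy': 200.98255027251776, 'R': array([[ 0.70340495,  0.71062056,  0.01548852],
       [ 0.61757911, -0.60023051, -0.5082513 ],
       [-0.35187714,  0.36707186, -0.86106952]]), 't': array([-0.41269996, -0.26366681,  1.61334651])}
top {'fovy': 50.86521141023392, 'cx': 316.4837272932383, 'cy': 194.94772481705039, 'R': array([[ 0.0179361 , -0.9996888 ,  0.01733804],
       [-0.99588678, -0.01940286, -0.08850452],
       [ 0.08881339, -0.0156793 , -0.99592487]]), 't': array([-0.01583104,  0.58120334,  1.09010203])}
{'time': 0.1, 'qpos': array([-1.32252626e+00,  3.07474864e-01,  1.50754253e+00, -8.19749430e-06,
        1.32839337e+00, -7.34997676e-02]), 'joint_vel': array([-2.05839020e-03, -8.36168631e-04, -3.16251230e-03,  2.00363869e-04,
        8.85305075e-05, -1.07867378e-03]), 'joint_torque': array([ 4.14522410e-04, -4.58527958e+01, -2.52608174e+01, -1.36531899e-04,
        5.54040351e-03, -1.14626985e-05]), 'eef_pos': array([ 0.18165243, -0.54485532,  0.21018663]), 'orientation': array([-9.05240435e-04,  9.87085348e-01,  1.60192665e-01, -8.32997944e-05]), 'contact_force': array([-0.54416445, -0.29878743,  0.6790775 ]), 'torque': array([-0.01166525, -0.02241729,  0.03603363]), 'grasp_force': 0.0, 'opening': 0.08552562315721748}
```

View pics/scene0.png

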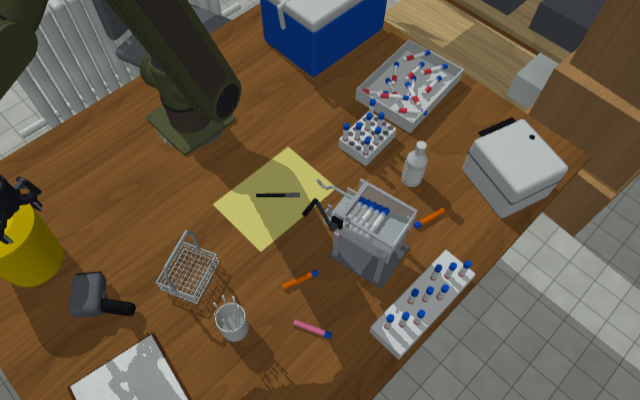

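View pics/top0.png

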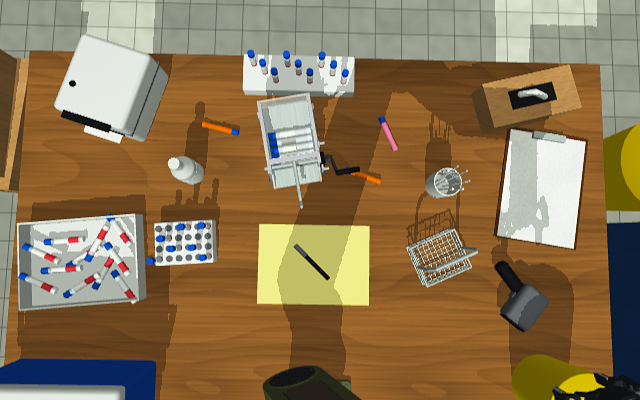

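The scene shows the dispenser at about (370,225), the basket at (188,270), and the swab jar at (231,320). In the top view the hook is at about (300,205), the basket at (440,258), and the lever grip at (345,170). I'll enlarge these next.

Run:
```python
import cv2,numpy as np
t=cv2.imread("pics/top0.png");s=cv2.imread("pics/scene0.png")
def crop(im,x,y,w,h,k):
    c=cv2.resize(im[y:y+h,x:x+w],None,fx=k,fy=k,interpolation=cv2.INTER_CUBIC)
    for i in range(0,w,10):
        cv2.line(c,(i*k,0),(i*k,6 if i%50 else 14),(0,255,255),1)
        if i%20==0: cv2.putText(c,str(x+i),(i*k,24),0,.35,(0,255,255),1)
    for j in range(0,h,10):
        cv2.line(c,(0,j*k),(6,j*k),(0,255,255),1)
        if j%20==0: cv2.putText(c,str(y+j),(8,j*k+4),0,.35,(0,255,255),1)
    return c
cv2.imwrite("pics/b.png",np.hstack([crop(t,400,205,80,90,5),crop(s,150,225,80,90,5)]))
cv2.imwrite("pics/d.png",np.hstack([crop(t,250,90,110,120,4)[:, :400] if 0 else crop(t,255,90,100,120,4),crop(s,300,170,100,120,4)]))
```

```text
(no output)
```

View pics/b.png

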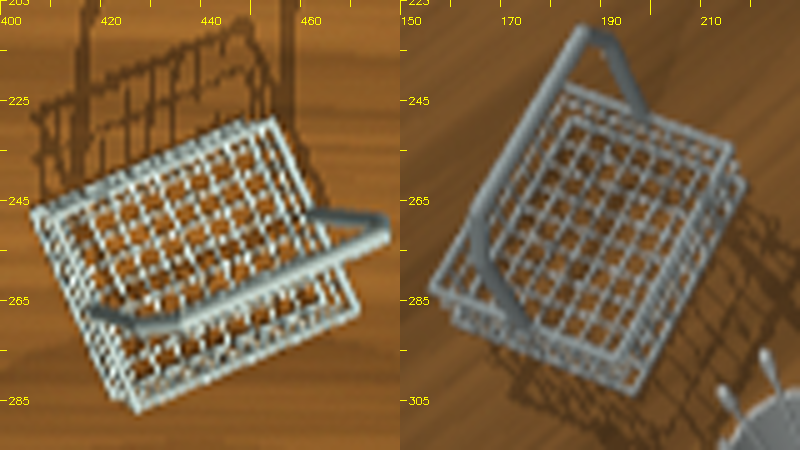

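View pics/d.png

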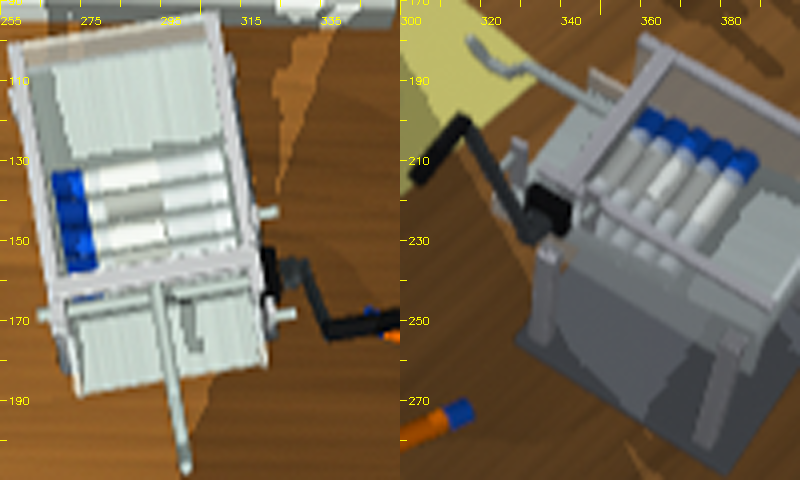

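```bash
cat > h.py <<'E'
import numpy as np
from bench import r
from scipy.optimize import least_squares
I={n:r.camera_info(n) for n in("scene","top")}
def proj(n,X):
    i=I[n];f=200/np.tan(np.radians(i["fovy"]/2));c=np.atleast_2d(X)@i["R"].T+i["t"]
    return c[:,:2]/c[:,2:]*f+[i["cx"],i["cy"]]
def tri(pt,ps):
    return least_squares(lambda X:np.r_[proj("top",X)[0]-pt,proj("scene",X)[0]-ps],[.5,0,.1])
def place(p,L):
    c,s=np.cos(p[2]),np.sin(p[2]);L=np.atleast_2d(L)
    return np.c_[p[0]+c*L[:,0]-s*L[:,1],p[1]+s*L[:,0]+c*L[:,1],L[:,2]+(p[3] if len(p)>3 else 0)]
def fit(obs,p0):
    f=lambda p:np.concatenate([proj(n,place(p,l))[0]-u for n,l,u in obs])
    s=least_squares(f,p0,loss="soft_l1");print(s.x.round(4));print(f(s.x).reshape(-1,2).round(1).tolist());return s.x
E
python3 - <<'E'
from h import *
a=tri((436.4,269.4),(186.6,232));b=tri((477,252.6),(166,266.6))
for q in(a,b):print(q.x.round(4),q.fun.round(1))
print("mid",(a.x+b.x)/2, "len",np.linalg.norm(a.x-b.x))
T=lambda x,y:(400+x/5,205+y/5);S=lambda x,y:(150+(x-400)/5,225+y/5)
X,Y=.0525,.0625
o=[("top",(0,.05,.165),(436.4,269.4)),("top",(0,-.05,.165),(477,252.6)),("scene",(0,.05,.165),(186.6,232)),("scene",(0,-.05,.165),(166,266.6)),
("top",(X,Y,.05),T(57,217)),("top",(X,-Y,.05),T(273,122)),("top",(-X,-Y,.05),T(356,312)),("top",(-X,Y,.05),T(138,408)),
("scene",(-X,-Y,.05),S(437,290)),("scene",(-X,Y,.05),S(568,88)),("scene",(X,Y,.05),S(730,147)),("scene",(X,-Y,.05),S(610,362))]
yaw=np.arctan2(*(a.x-b.x)[[1,0]])-np.pi/2
for z in([],[0]): fit(o,[*((a.x+b.x)/2)[:2],yaw]+z)
print("-- dispenser")
T=lambda x,y:(255+x/4,90+y/4);S=lambda x,y:(300+(x-400)/4,170+y/4)
for n,p,q in(("tip",T(185,466),S(471,40)),("elbow",T(331,328),S(463,122)),("frontR",T(255,262),S(575,210))):
    q=tri(p,q);print(n,q.x.round(4),q.fun.round(1))
o=[("top",(-.03,.053,.135),T(80,393)),("top",(-.03,-.053,.135),T(268,364)),("top",(-.090,0,.211),T(185,468)),("scene",(-.090,0,.211),S(470,40)),
("scene",(-.068,0,.199),S(508,72)),("top",(-.036,-.085,.278),T(331,328)),("scene",(-.036,-.085,.278),S(463,122)),("scene",(-.036,-.133,.278),S(417,180)),("top",(-.0,0,.218),T(160,285))]
for z in([],[0]): fit(o,[.7,0,0]+z)
E
```

```text
[ 0.4035 -0.2822  0.1565] [-0.7 -0.6 -1.  -0.1]
[ 0.4452 -0.3736  0.1633] [-1.2 -1.2 -1.7 -0.3]
mid [ 0.4243363  -0.32791301  0.15991061] len 0.10064198374131084
[ 0.4265 -0.328   0.4109]
[[0.4, -1.7], [-0.8, -1.7], [-0.9, -0.9], [-1.7, -0.1], [-0.7, -1.5], [0.1, -1.2], [0.1, -1.4], [-0.5, -1.6], [-2.4, -1.5], [-3.8, -2.3], [-0.9, -0.4], [-0.4, -1.0]]
[ 0.4241 -0.329   0.4164 -0.0075]
[[-0.1, -0.8], [-1.7, -0.9], [-1.3, 0.0], [-1.8, 0.8], [-1.1, -0.5], [-0.7, -0.3], [-0.6, -0.8], [-0.8, -0.9], [-2.5, -0.7], [-4.2, -1.3], [-1.4, 0.3], [-0.5, -0.4]]
-- dispenser
tip [0.5402 0.0324 0.2021] [-0.5 -0.5 -0.8  0.1]
elbow [ 0.609  -0.043   0.2739] [-0.6 -0.5 -0.9  0.1]
frontR [ 0.6612 -0.0026  0.1842] [-1.5 -1.3 -2.1  0.2]
[0.6307 0.0471 0.1818]
[[1.1, -2.4], [-2.2, -2.2], [0.2, -2.1], [-0.4, -1.0], [-2.7, -2.1], [-0.5, -1.6], [-0.3, -0.4], [-1.3, 0.2], [-0.2, 3.3]]
[ 0.6295  0.0479  0.1771 -0.0065]
[[0.9, -1.7], [-2.7, -1.3], [-0.4, -1.3], [-0.4, -0.2], [-2.8, -1.3], [-1.1, -0.4], [-0.6, 0.4], [-1.5, 0.9], [-0.5, 4.3]]
```

The free triangulation agrees with the text: bail at 160 mm (165 expected), tip 202 mm (212), elbow 274 mm (278), bail bar 101 mm long. That leaves a common offset of a few mm. Next I'll move above the bail, 30 mm to its +y side.

Request:
step_arm(
  plan=[
    [0.74, -0.4, -0.1, 0, 0, -1, 1],
    [0.74, -0.4, -0.1, 0, 0, -1, 1],
    [0.74, -0.4, -0.1, 0, 0, -1, 1],
    [0.74, -0.4, -0.1, 0, 0, -1, 1],
    [0.74, -0.4, -0.1, 0, 0, -1, 1],
    [0.74, -0.4, -0.1, 0, 0, -1, 1],
    [0.74, -0.4, -0.1, 0, 0, -1, 1],
    [0.74, -0.4, -0.1, 0, 0, -1, 1],
  ],
)

```text
time: 0.77
eef_pos: [0.409, -0.3022, 0.2503]
orientation: [-0.0, 0.912, 0.41, -0.0]
contact_force: [-0.0, -1.0, 0.3]
opening: 0.0854
grasp_force: 0.0
```

Request:
step_arm(
  plan=[
    [0, 0, 0, 0, 0, -1, 1],
    [0, 0, 0, 0, 0, -1, 1],
    [0, 0, 0, 0, 0, -1, 1],
    [0, 0, 0, 0, 0, -1, 1],
    [0, 0, 0, 0, 0, -1, 1],
  ],
)

```text
time: 1.18
eef_pos: [0.4082, -0.3035, 0.2499]
orientation: [-0.001, 0.773, 0.634, -0.0]
contact_force: [-0.5, 0.1, 0.7]
opening: 0.0853
grasp_force: 0.0
```

Request:
step_arm(
  plan=[
    [0, 0, 0, 0, 0, -1, 1],
    [0, 0, 0, 0, 0, -1, 1],
    [0, 0, 0, 0, 0, -1, 1],
    [0, 0, 0, 0, 0, -1, 1],
    [0, 0, 0, 0, 0, -1, 1],
  ],
)

```text
time: 1.6
eef_pos: [0.408, -0.304, 0.25]
orientation: [-0.0, 0.584, 0.812, 0.0]
contact_force: [-0.5, 0.7, 0.5]
opening: 0.0851
grasp_force: 0.0
```

```bash
cat >> h.py <<'E'
from scipy.spatial.transform import Rotation as Ro
import cv2
def go(p,yaw,s=None):
    "move numbers from the measured pose to TCP p, pointing down, tool x at angle yaw"
    s=s or r.state();q=s["orientation"];A=Ro.from_quat(np.r_[q[1:],q[0]])
    B=Ro.from_matrix(np.c_[[np.cos(yaw),np.sin(yaw),0],[np.sin(yaw),-np.cos(yaw),0],[0,0,-1]])
    print("now",s["eef_pos"].round(4),"t",s["time"],"shift",(A.inv().apply(np.array(p)-s["eef_pos"])/.4).round(4),"turn",(np.degrees((A.inv()*B).as_rotvec())/30).round(3))
def crop(im,x,y,w,h,k):
    c=cv2.resize(im[y:y+h,x:x+w,::-1],None,fx=k,fy=k,interpolation=cv2.INTER_CUBIC)
    for i in range(0,w,10):
        cv2.line(c,(i*k,0),(i*k,6),(0,255,255),1)
        if i%20==0: cv2.putText(c,str(x+i),(i*k,20),0,.35,(0,255,255),1)
    for j in range(0,h,10):
        cv2.line(c,(0,j*k),(6,j*k),(0,255,255),1)
        if j%20==0: cv2.putText(c,str(y+j),(8,j*k+4),0,.35,(0,255,255),1)
    return c
E
python3 -c "
from h import *
go([.4135,-.3005,.25],1.98)"
```

```text
now [ 0.408 -0.304  0.25 ] t 1.6 shift [0.004  0.0159 0.0001] turn [-0.001 -0.001 -0.165]
```

Request:
step_arm(
  plan=[
    [0.004, 0.016, 0, 0, 0, -0.165, 1],
    [0.004, 0.016, 0, 0, 0, -0.165, 1],
    [0.004, 0.016, 0.13, 0, 0, -0.165, 1],
    [0.004, 0.016, 0.26, 0, 0, -0.165, 1],
    [0.004, 0.016, 0.26, 0, 0, -0.165, 1],
    [0.004, 0.016, 0.26, 0, 0, -0.165, 1],
  ],
)

```text
time: 2.1
eef_pos: [0.4102, -0.2977, 0.1415]
orientation: [-0.005, 0.551, 0.834, 0.001]
contact_force: [-0.4, -0.1, 1.0]
opening: 0.0853
grasp_force: 0.0
```

Run:
```python
from h import *
go([.4135,-.3005,.146],1.98)
t=r.camera("top");s=r.camera("scene")
cv2.imwrite("pics/g.png",np.hstack([crop(t,390,190,100,120,4),crop(s,130,200,100,120,4)]))
```

```text
now [ 0.4102 -0.2977  0.1415] t 2.1 shift [-0.0096  0.0049 -0.0113] turn [-0.009 -0.019 -0.011]
```

View pics/g.png

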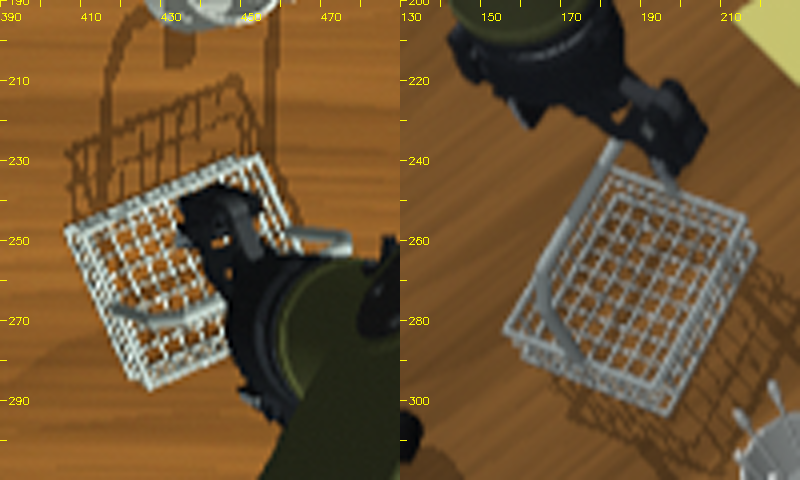

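The crop shows the open fingers straddling the bail near its +y end (scene about (180,235)). I'll check this with projected points.

Run:
```python
from h import *
s=r.state();p=s["eef_pos"];q=s["orientation"];A=Ro.from_quat(np.r_[q[1:],q[0]]).as_matrix()
for n in("top","scene"):
    print(n,"tips",[proj(n,p+A@[0,y,-.0])[0].round(1).tolist() for y in(-.05,0,.05)],"bail",proj(n,place([.4255,-.328,.411],[[0,.05,.165],[0,.03,.165],[0,0,.165]])).round(1).tolist())
```

```text
top tips [[450.7, 284.2], [442.1, 264.2], [433.6, 244.3]] bail [[436.8, 268.2], [444.7, 264.8], [456.5, 259.7]]
scene tips [[165.1, 234.1], [183.0, 241.1], [201.1, 248.2]] bail [[185.4, 230.8], [181.3, 237.6], [174.9, 248.1]]
```

Request:
step_arm(
  plan=[
    [-0.005, 0.005, -0.008, 0, 0, 0, 1],
    [-0.005, 0.005, -0.008, 0, 0, 0, 0],
    [-0.005, 0.005, -0.008, 0, 0, 0, 0],
    [-0.005, 0.005, -0.008, 0, 0, 0, 0],
    [-0.005, 0.005, -0.008, 0, 0, 0, 0],
    [-0.005, 0.005, -0.008, 0, 0, 0, 0],
    [-0.005, 0.005, -0.008, 0, 0, 0, 0],
    [-0.005, 0.005, -0.008, 0, 0, 0, 0],
  ],
  grip_force=100,
)

```text
time: 2.87
eef_pos: [0.4164, -0.3015, 0.1496]
orientation: [0.0, 0.549, 0.836, 0.0]
contact_force: [0.8, -0.8, -0.0]
opening: 0.0007
grasp_force: 0.0
```

Request:
step_arm(
  plan=[
    [0, 0, 0, 0, 0, 0, 0],
    [0, 0, 0, 0, 0, 0, 0],
    [0, 0, 0, 0, 0, 0, 0],
    [0, 0, 0, 0, 0, 0, 0],
    [0, 0, 0, 0, 0, 0, 0],
  ],
)

```text
time: 3.28
eef_pos: [0.4165, -0.3016, 0.1495]
orientation: [-0.0, 0.549, 0.836, -0.0]
contact_force: [0.2, -0.1, -0.4]
opening: -0.0
grasp_force: 0.0
```

The fingers closed on nothing, so I'll look again.

Run:
```python
from h import *
t=r.camera("top");s=r.camera("scene")
cv2.imwrite("pics/g2.png",np.hstack([crop(t,390,190,100,120,4),crop(s,130,200,100,120,4)]))
p=r.state()["eef_pos"];print(proj("top",p),proj("scene",p))
```

```text
[[443.01926071 263.00515932]] [[183.04959835 241.55000398]]
```

View pics/g2.png

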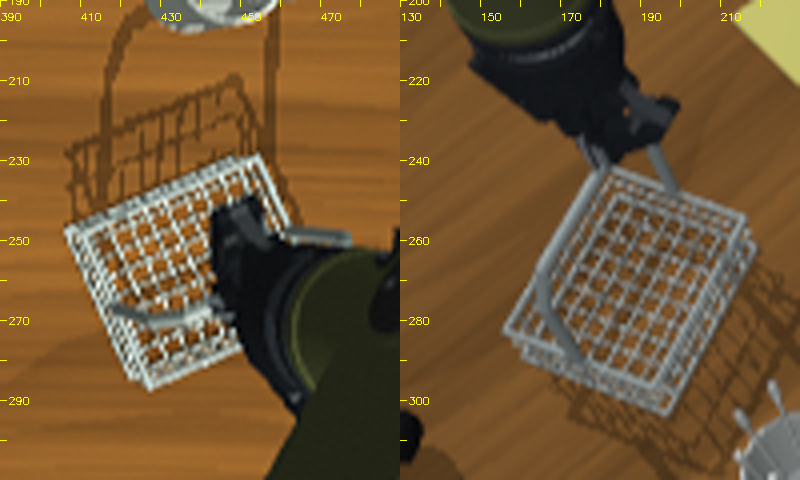

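The two views put the bar about 6 mm nearer and roughly level with the fingertips, lower than planned. I'll open, shift by -6 mm, go 16 mm deeper and close again.

Request:
step_arm(
  plan=[
    [0, 0, 0, 0, 0, 0, 1],
    [0, 0, 0, 0, 0, 0, 1],
    [0, 0, 0, 0, 0, 0, 1],
    [0, 0, 0, 0, 0, 0, 1],
    [0, 0, 0, 0, 0, 0, 1],
    [0, 0, 0, 0, 0, 0, 1],
    [0, -0.015, 0.04, 0, 0, 0, 1],
    [0, -0.015, 0.04, 0, 0, 0, 1],
  ],
)

```text
time: 4.05
eef_pos: [0.4092, -0.303, 0.1318]
orientation: [-0.002, 0.549, 0.836, 0.0]
contact_force: [0.1, 0.2, -0.6]
opening: 0.0854
grasp_force: 0.0
```

Request:
step_arm(
  plan=[
    [0, 0, 0, 0, 0, 0, 0],
    [0, 0, 0, 0, 0, 0, 0],
    [0, 0, 0, 0, 0, 0, 0],
    [0, 0, 0, 0, 0, 0, 0],
    [0, 0, 0, 0, 0, 0, 0],
    [0, 0, 0, 0, 0, 0, 0],
    [0, 0, 0, 0, 0, 0, 0],
    [0, 0, 0, 0, 0, 0, 0],
  ],
)

```text
time: 4.72
eef_pos: [0.4118, -0.3041, 0.1341]
orientation: [0.001, 0.549, 0.836, 0.0]
contact_force: [1.3, 0.7, 2.6]
opening: 0.0052
grasp_force: 98.0
```

Run:
```python
from h import *
print({k:r.state()[k] for k in("opening","grasp_force","contact_force","eef_pos")})
t=r.camera("top");s=r.camera("scene")
cv2.imwrite("pics/g3.png",np.hstack([crop(t,405,225,75,75,5),crop(s,150,215,60,75,7)[:375]]))
```

```text
{'opening': 0.005237590521643828, 'grasp_force': 98.04678082466125, 'contact_force': array([1.3293937 , 0.65572355, 2.58836205]), 'eef_pos': array([ 0.4117914 , -0.30408417,  0.13411854])}
```

View pics/g3.png

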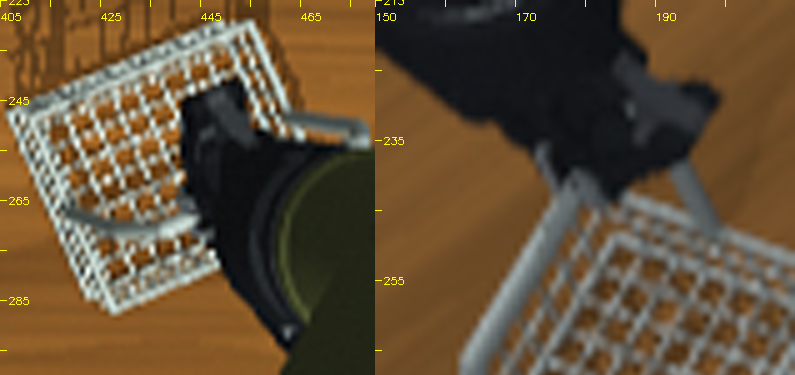

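The gap is only 5.2 mm with an upward reaction, so the tips are pinching the top of the bar. The bar sits lower than it should relative to the fingers. I'll open, go 20 mm deeper and grip again.

Request:
step_arm(
  plan=[
    [0, 0, 0, 0, 0, 0, 1],
    [0, 0, 0, 0, 0, 0, 1],
    [0, 0, 0, 0, 0, 0, 1],
    [0, 0, 0, 0, 0, 0, 1],
    [0, 0, 0, 0, 0, 0, 1],
    [0, 0, 0, 0, 0, 0, 1],
    [0, 0, 0.05, 0, 0, 0, 1],
    [0, 0, 0.05, 0, 0, 0, 1],
  ],
)

```text
time: 5.48
eef_pos: [0.4095, -0.3028, 0.1115]
orientation: [-0.002, 0.549, 0.836, 0.0]
contact_force: [-0.6, 1.4, 0.6]
opening: 0.0856
grasp_force: 0.0
```

Request:
step_arm(
  plan=[
    [0, 0, 0, 0, 0, 0, 0],
    [0, 0, 0, 0, 0, 0, 0],
    [0, 0, 0, 0, 0, 0, 0],
    [0, 0, 0, 0, 0, 0, 0],
    [0, 0, 0, 0, 0, 0, 0],
    [0, 0, 0, 0, 0, 0, 0],
    [0, 0, 0, 0, 0, 0, 0],
    [0, 0, 0, 0, 0, 0, 0],
  ],
)

```text
time: 6.15
eef_pos: [0.4116, -0.3041, 0.1141]
orientation: [0.001, 0.549, 0.836, 0.0]
contact_force: [1.3, 0.9, 3.5]
opening: 0.0063
grasp_force: 97.3
```

Request:
step_arm(
  plan=[
    [0, 0, -0.02, 0, 0, 0, 0],
    [0, 0, -0.05, 0, 0, 0, 0],
    [0, 0, -0.1, 0, 0, 0, 0],
    [0, 0, -0.15, 0, 0, 0, 0],
    [0, 0, -0.2, 0, 0, 0, 0],
    [0, 0, -0.25, 0, 0, 0, 0],
    [0, 0, -0.25, 0, 0, 0, 0],
    [0, 0, -0.25, 0, 0, 0, 0],
  ],
)

```text
time: 6.82
eef_pos: [0.4112, -0.3044, 0.2142]
orientation: [0.001, 0.549, 0.836, -0.0]
contact_force: [0.1, -0.0, -2.9]
opening: 0.0064
grasp_force: 97.4
```

Run:
```python
from h import *
s=r.state();print({k:s[k] for k in("opening","grasp_force","contact_force","torque","eef_pos")})
t=r.camera("top");s=r.camera("scene")
cv2.imwrite("pics/g4.png",np.hstack([crop(t,395,215,100,150,4)[:600],crop(s,130,190,100,150,4)]))
```

```text
{'opening': 0.006435283152589974, 'grasp_force': 97.43628144264221, 'contact_force': array([ 0.08759249, -0.02703484, -2.94765341]), 'torque': array([0.09016053, 0.02871761, 0.04347526]), 'eef_pos': array([ 0.41115504, -0.3043702 ,  0.21416454])}
```

View pics/g4.png

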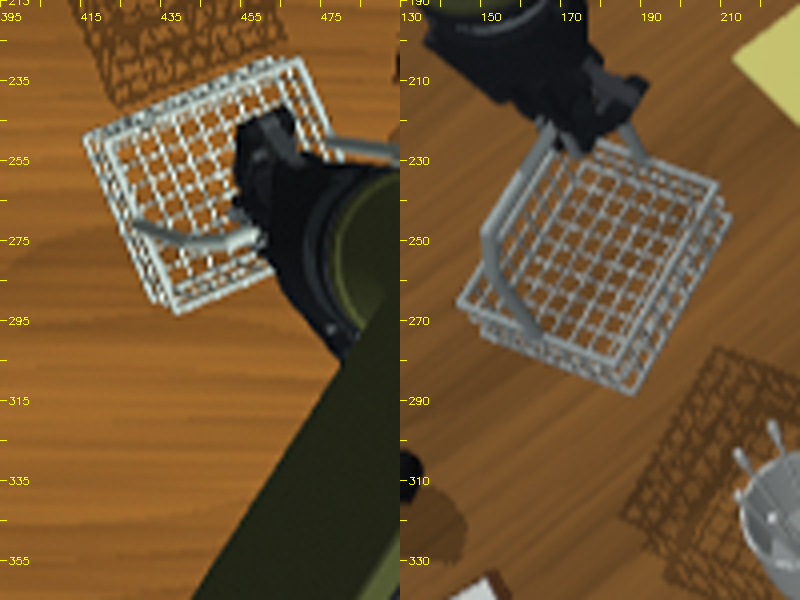

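Run:
```python
from h import *
T=lambda x,y:(395+x/4-.4,215+y/4-.4);S=lambda x,y:(130+(x-400)/4-.4,190+y/4-.4)
X,Y=.0525,.0625
o=[("top",(X,Y,.05),T(105,143)),("top",(X,-Y,.05),T(300,60)),("top",(-X,Y,.05),T(178,312)),("top",(X,Y,0),T(85,135)),("top",(-X,Y,0),T(155,298)),
("scene",(-X,-Y,.05),S(460,303)),("scene",(X,Y,.05),S(718,185)),("scene",(X,-Y,.05),S(612,362)),("scene",(-X,-Y,0),S(485,333)),("scene",(X,-Y,0),S(632,393)),("scene",(X,Y,0),S(730,217)),("scene",(0,-.05,.165),S(488,230))]
p=fit(o,[.4255,-.328,.41,.1])
b=place(p,[[0,.03,.165],[0,.0,.165]]);print(b)
s=r.state()["eef_pos"]
for n in I: print(n,"grip/mid",proj(n,b).round(1).tolist(),"tcp,+19,+50",proj(n,s+np.array([[0,0,0],[0,0,.019],[0,0,.05]])).round(1).tolist())
```

```text
[ 0.4239 -0.3271  0.4201  0.1014]
[[-0.2, -0.6], [-0.8, -0.8], [0.1, -0.9], [-0.6, 0.6], [-0.5, -0.3], [-1.2, -0.5], [-1.2, -0.4], [0.1, 0.1], [-1.7, 0.1], [-0.3, 0.1], [-0.8, 0.5], [0.9, -0.2]]
[[ 0.41171033 -0.29968034  0.26638748]
 [ 0.42394637 -0.32707157  0.26638748]]
scene grip/mid [[171.1, 216.7], [164.2, 227.8]] tcp,+19,+50 [[174.9, 228.3], [173.0, 224.5], [169.8, 218.0]]
top grip/mid [[460.1, 269.5], [473.2, 263.7]] tcp,+19,+50 [[452.8, 268.2], [455.8, 268.9], [461.0, 270.2]]
```

The basket is lifted (2.9 N, rim fit gives underside about 101 mm). The bar sits about 50 mm behind the tips though, which is too close to the gripper body for the hook. I'll set it down and regrip 20 mm higher, where the grip also held.

Request:
step_arm(
  plan=[
    [0, 0, 0.08, 0, 0, 0, 0],
    [0, 0, 0.16, 0, 0, 0, 0],
    [0, 0, 0.22, 0, 0, 0, 0],
    [0, 0, 0.25, 0, 0, 0, 0],
    [0, 0, 0.25, 0, 0, 0, 0],
    [0, 0, 0.25, 0, 0, 0, 1],
    [0, 0, 0.25, 0, 0, 0, 1],
    [0, 0, 0.25, 0, 0, 0, 1],
  ],
)

```text
time: 7.58
eef_pos: [0.4105, -0.3036, 0.1127]
orientation: [-0.001, 0.549, 0.836, -0.0]
contact_force: [-0.2, -1.0, -0.2]
opening: 0.0422
grasp_force: 0.0
```

Request:
step_arm(
  plan=[
    [0, 0, 0, 0, 0, 0, 1],
    [0, 0, 0, 0, 0, 0, 1],
    [0, 0, 0, 0, 0, 0, 1],
    [0.01, 0, -0.05, 0, 0, 0, 1],
    [0.01, 0, -0.05, 0, 0, 0, 1],
    [0.01, 0, -0.05, 0, 0, 0, 0],
    [0.01, 0, -0.05, 0, 0, 0, 0],
    [0.01, 0, -0.05, 0, 0, 0, 0],
  ],
)

```text
time: 8.25
eef_pos: [0.4091, -0.3002, 0.133]
orientation: [-0.0, 0.549, 0.836, 0.0]
contact_force: [-0.1, -0.7, 0.4]
opening: 0.0514
grasp_force: 0.0
```

Request:
step_arm(
  plan=[
    [0, 0, 0, 0, 0, 0, 0],
    [0, 0, 0, 0, 0, 0, 0],
    [0, 0, 0, 0, 0, 0, 0],
    [0, 0, 0, 0, 0, 0, 0],
    [0, 0, 0, 0, 0, 0, 0],
  ],
)

```text
time: 8.67
eef_pos: [0.4096, -0.3001, 0.1334]
orientation: [-0.0, 0.549, 0.836, 0.0]
contact_force: [1.4, 1.0, -0.9]
opening: 0.0052
grasp_force: 97.9
```

Request:
step_arm(
  plan=[
    [0, 0, -0.06, 0, 0, 0, 0],
    [0, 0, -0.12, 0, 0, 0, 0],
    [0, 0, -0.19, 0, 0, 0, 0],
    [0.07, 0.04, -0.19, 0, 0, 0.05, 0],
    [0.14, 0.08, -0.19, 0, 0, 0.1, 0],
    [0.22, 0.13, -0.19, 0, 0, 0.15, 0],
    [0.3, 0.18, -0.19, 0, 0, 0.2, 0],
    [0.38, 0.23, -0.19, 0, 0, 0.25, 0],
  ],
)

```text
time: 9.33
eef_pos: [0.4326, -0.1227, 0.209]
orientation: [-0.001, 0.604, 0.797, -0.0]
contact_force: [0.9, -0.1, -3.4]
opening: 0.0048
grasp_force: 98.4
```

```bash
python3 -c "
from h import *
go([.4564,.0474,.2085],1.746)"
```

```text
now [ 0.4326 -0.1227  0.209 ] t 9.3333 shift [0.3931 0.1727 0.0014] turn [-0.002 -0.001  0.19 ]
```

Request:
step_arm(
  plan=[
    [0.07, 0.03, 0, 0, 0, 0.06, 0],
    [0.15, 0.07, 0, 0, 0, 0.12, 0],
    [0.23, 0.1, 0, 0, 0, 0.19, 0],
    [0.31, 0.14, 0, 0, 0, 0.19, 0],
    [0.36, 0.16, 0, 0, 0, 0.19, 0],
    [0.38, 0.17, 0, 0, 0, 0.19, 0],
    [0.38, 0.17, 0, 0, 0, 0.19, 0],
    [0.38, 0.17, 0, 0, 0, 0.19, 0],
  ],
)

```text
time: 10.0
eef_pos: [0.4568, 0.0401, 0.2091]
orientation: [-0.0, 0.641, 0.768, -0.001]
contact_force: [-0.3, -0.2, -3.2]
opening: 0.0048
grasp_force: 98.4
```

Run:
```python
from h import *
d=[.629,.0475,.175]
go(place(d,[-.068,.03,.2085])[0],1.746)
t=r.camera("top");s=r.camera("scene")
cv2.imwrite("pics/g5.png",np.hstack([crop(t,250,130,100,150,4),crop(s,265,130,100,150,4)]))
q=r.state()["eef_pos"];m=place([*q[:2],.175],[0,-.03,q[2]+.0315])
for n in I: print(n,"bail mid pred",proj(n,m).round(1),"seat",proj(n,place(d,[-.068,0,.2])).round(1),"tip",proj(n,place(d,[-.09,0,.212])).round(1))
```

```text
now [0.4568 0.0401 0.2091] t 10.0 shift [0.0172 0.2573 0.0011] turn [-0.003  0.002  0.008]
scene bail mid pred [[288.4 157.8]] seat [[324.  185.1]] tip [[316.9 178.1]]
top bail mid pred [[310.3 241.9]] seat [[299.5 196.3]] tip [[300.9 205.7]]
```

View pics/g5.png

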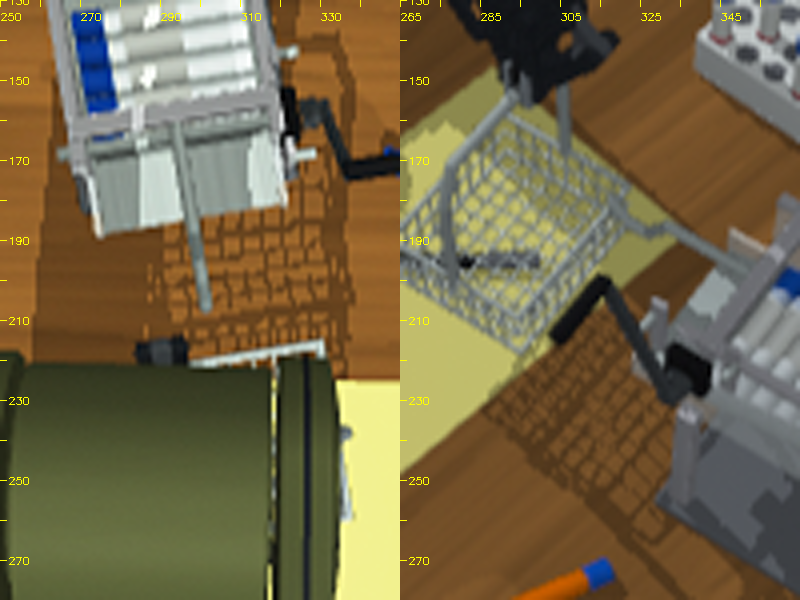

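The basket hangs level with the bail aligned: scene bail from (277,171) to (295,154), hook tip at (317,181). I'll move over the seat now.

Request:
step_arm(
  plan=[
    [0.01, 0.04, 0, 0, 0, 0, 0],
    [0.017, 0.09, 0, 0, 0, 0, 0],
    [0.017, 0.14, 0, 0, 0, 0, 0],
    [0.017, 0.19, 0, 0, 0, 0, 0],
    [0.017, 0.23, 0, 0, 0, 0, 0],
    [0.017, 0.255, 0, 0, 0, 0, 0],
    [0.017, 0.255, 0, 0, 0, 0, 0],
    [0.017, 0.255, 0, 0, 0, 0, 0],
  ],
)

```text
time: 10.77
eef_pos: [0.5559, 0.0641, 0.2091]
orientation: [-0.001, 0.642, 0.767, -0.001]
contact_force: [0.0, 0.2, -3.5]
opening: 0.0053
grasp_force: 98.4
```

Run:
```python
from h import *
d=[.629,.0475,.175]
go(place(d,[-.068,.03,.175])[0],1.746);print(r.state()["contact_force"])
```

```text
now [0.5559 0.0641 0.2091] t 10.7667 shift [0.0022 0.0028 0.0852] turn [-0.004  0.     0.002]
[ 0.01610621  0.21337101 -3.4852928 ]
```

Free of contact, so I'll lower it onto the seat.

Request:
step_arm(
  plan=[
    [0, 0, 0.02, 0, 0, 0, 0],
    [0, 0, 0.04, 0, 0, 0, 0],
    [0, 0, 0.06, 0, 0, 0, 0],
    [0, 0, 0.075, 0, 0, 0, 0],
    [0, 0, 0.083, 0, 0, 0, 0],
    [0, 0, 0.083, 0, 0, 0, 0],
  ],
)

```text
time: 11.27
eef_pos: [0.5553, 0.0653, 0.175]
orientation: [-0.001, 0.641, 0.767, -0.001]
contact_force: [-0.9, 0.3, -2.8]
opening: 0.0049
grasp_force: 98.4
```

Request:
step_arm(
  plan=[
    [0, 0, 0.005, 0, 0, 0, 0],
    [0, 0, 0.01, 0, 0, 0, 0],
    [0, 0, 0.01, 0, 0, 0, 0],
    [0, 0, 0.01, 0, 0, 0, 0],
  ],
)

```text
time: 11.6
eef_pos: [0.5569, 0.0654, 0.1727]
orientation: [0.0, 0.641, 0.767, 0.0]
contact_force: [0.6, -0.0, -2.6]
opening: 0.0051
grasp_force: 98.5
```

Request:
step_arm(
  plan=[
    [0, 0, 0.005, 0, 0, 0, 0],
    [0, 0, 0.01, 0, 0, 0, 0],
    [0, 0, 0.01, 0, 0, 0, 0],
    [0, 0, 0.01, 0, 0, 0, 0],
  ],
)

```text
time: 11.93
eef_pos: [0.5573, 0.0655, 0.1707]
orientation: [0.001, 0.642, 0.767, 0.001]
contact_force: [-2.9, 0.6, 9.9]
opening: 0.0052
grasp_force: 100.1
```

The tool load went from -3 to +10 N with the bar at about 0.202-0.204 m, so it is in the seat. I'll ease off and open partly.

Request:
step_arm(
  plan=[
    [0, 0, -0.006, 0, 0, 0, 0],
    [0, 0, -0.006, 0, 0, 0, 0],
    [0, 0, -0.006, 0, 0, 0, 0.15],
    [0, 0, -0.006, 0, 0, 0, 0.25],
    [0, 0, -0.006, 0, 0, 0, 0.35],
    [0, 0, -0.006, 0, 0, 0, 0.45],
    [0, 0, -0.006, 0, 0, 0, 0.45],
    [0, 0, -0.006, 0, 0, 0, 0.45],
  ],
)

```text
time: 12.6
eef_pos: [0.5564, 0.0652, 0.1705]
orientation: [-0.0, 0.642, 0.767, -0.0]
contact_force: [-0.7, 0.0, 0.4]
opening: 0.0382
grasp_force: 0.0
```

Run:
```python
from h import *
t=r.camera("top");s=r.camera("scene");print(r.state()["contact_force"],r.state()["opening"])
cv2.imwrite("pics/g6.png",np.hstack([crop(t,250,130,100,150,4),crop(s,265,130,100,150,4)]))
```

```text
[ 0.17413962  0.33609835 -0.05528922] 0.038215761421770494
```

View pics/g6.png

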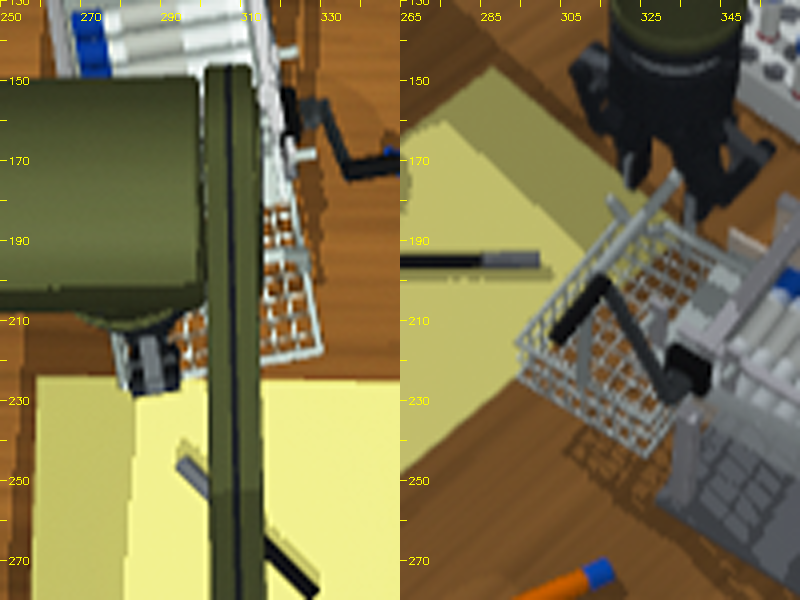

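Released: the bail hangs on the hook (scene hook tip about (318,180)) and the basket looks level below it. I'll raise clear, with a slow start.

Request:
step_arm(
  plan=[
    [0, 0, -0.02, 0, 0, 0, 0.45],
    [0, 0, -0.05, 0, 0, 0, 0.45],
    [0, 0, -0.1, 0, 0, 0, 0.45],
    [0, 0, -0.17, 0, 0, 0, 0.45],
    [0, 0, -0.25, 0, 0, 0, 0.45],
    [0, 0, -0.34, 0, 0, 0, 0.3],
    [0, 0, -0.42, 0, 0, 0, 0],
    [0, 0, -0.42, 0, 0, 0, 0],
  ],
)

```text
time: 13.37
eef_pos: [0.5601, 0.0655, 0.3473]
orientation: [0.005, 0.641, 0.767, 0.005]
contact_force: [1.2, 0.3, 1.7]
opening: 0.0027
grasp_force: 0.0
```

Run:
```python
from h import *
d=[.629,.0475,.175]
go(place(d,[-.095,-.113,.34])[0],1.746)
go(place(d,[-.095,-.113,.25])[0],1.746)
# has the basket bail mid region stayed? quick check of rim corner colours not needed
```

```text
now [0.5601 0.0655 0.3473] t 13.3667 shift [-0.3564 -0.0771  0.0178] turn [0.028 0.004 0.005]
now [0.5601 0.0655 0.3473] t 13.3667 shift [-0.356  -0.0804  0.2428] turn [0.028 0.004 0.005]
```

Request:
step_arm(
  plan=[
    [0, -0.07, 0, 0, 0, 0, 0],
    [-0.1, -0.07, 0, 0, 0, 0, 0],
    [-0.2, -0.07, 0, 0, 0, 0, 0],
    [-0.3, -0.07, 0, 0, 0, 0, 0],
    [-0.356, -0.07, 0, 0, 0, 0, 0],
    [-0.356, -0.07, 0, 0, 0, 0, 0],
  ],
)

```text
time: 13.87
eef_pos: [0.5548, -0.0845, 0.3388]
orientation: [0.001, 0.643, 0.766, -0.001]
contact_force: [0.7, 0.3, -0.7]
opening: 0.0002
grasp_force: 0.0
```

Run:
```python
from h import *
d=[.629,.0475,.175]
go(place(d,[-.095,-.113,.25])[0],1.746)
```

```text
now [ 0.5548 -0.0845  0.3388] t 13.8667 shift [0.0108 0.0025 0.2221] turn [ 0.     0.005 -0.004]
```

Request:
step_arm(
  plan=[
    [0.01, 0, 0.08, 0, 0, 0, 0],
    [0.01, 0, 0.16, 0, 0, 0, 0],
    [0.01, 0, 0.234, 0, 0, 0, 0],
    [0.01, 0, 0.234, 0, 0, 0, 0],
    [0.01, 0, 0.234, 0, 0, 0, 0],
  ],
)

```text
time: 14.28
eef_pos: [0.5521, -0.0751, 0.2442]
orientation: [-0.002, 0.641, 0.767, -0.001]
contact_force: [0.2, -0.0, 0.9]
opening: 0.0
grasp_force: 0.0
```

Run:
```python
from h import *
d=[.629,.0475,.175]
for x in(-.057,.0435): go(place(d,[x,-.113,.245])[0],1.746)
print(r.state()["contact_force"])
```

```text
now [ 0.5521 -0.0751  0.2442] t 14.2833 shift [-0.0146  0.1001 -0.0024] turn [-0.007 -0.003  0.006]
now [ 0.5521 -0.0751  0.2442] t 14.2833 shift [-0.0154  0.3514 -0.0033] turn [-0.007 -0.003  0.006]
[ 0.20062134 -0.04887086  0.92242056]
```

Request:
step_arm(
  plan=[
    [-0.015, 0.04, 0, 0, 0, 0, 0],
    [-0.015, 0.08, 0, 0, 0, 0, 0],
    [-0.015, 0.11, 0, 0, 0, 0, 0],
    [-0.015, 0.14, 0, 0, 0, 0, 0],
    [-0.015, 0.17, 0, 0, 0, 0, 0],
    [-0.015, 0.2, 0, 0, 0, 0, 0],
    [-0.015, 0.2, 0, 0, 0, 0, 0],
  ],
)

```text
time: 14.87
eef_pos: [0.6356, -0.0673, 0.2477]
orientation: [0.002, 0.641, 0.767, 0.001]
contact_force: [-1.3, -0.2, 0.8]
opening: -0.0002
grasp_force: 0.3
```

Request:
step_arm(
  plan=[
    [0, 0.02, 0, 0, 0, 0, 0],
    [0, 0.04, 0, 0, 0, 0, 0],
    [0, 0.06, 0, 0, 0, 0, 0],
    [0, 0.08, 0, 0, 0, 0, 0],
    [0, 0.1, 0, 0, 0, 0, 0],
    [0, 0.12, 0, 0, 0, 0, 0],
    [0, 0.135, 0, 0, 0, 0, 0],
    [0, 0.135, 0, 0, 0, 0, 0],
  ],
)

```text
time: 15.53
eef_pos: [0.6843, -0.0578, 0.2414]
orientation: [-0.004, 0.641, 0.767, -0.003]
contact_force: [-7.5, -0.8, -3.2]
opening: -0.0003
grasp_force: 3.6
```

Run:
```python
from h import *
d=[.629,.0475,.175]
go(place(d,[.0435,-.113,.245])[0],1.746);print(r.state()["contact_force"])
```

```text
now [ 0.6843 -0.0578  0.2414] t 15.5333 shift [ 0.0008  0.0185 -0.0092] turn [-0.017 -0.004  0.005]
[-7.47017639 -0.82295564 -3.15986167]
```

Request:
step_arm(
  plan=[
    [0, 0.01, 0, 0, 0, 0, 0],
    [0, 0.02, 0, 0, 0, 0, 0],
    [0, 0.02, 0, 0, 0, 0, 0],
    [0, 0.02, 0, 0, 0, 0, 0],
  ],
)

```text
time: 15.87
eef_pos: [0.69, -0.0567, 0.2407]
orientation: [-0.005, 0.642, 0.767, -0.004]
contact_force: [-9.0, -1.5, -5.5]
opening: 0.0002
grasp_force: 4.5
```

Request:
step_arm(
  plan=[
    [0, 0.01, 0, 0, 0, 0, 0],
    [0, 0.015, 0, 0, 0, 0, 0],
    [0, 0.015, 0, 0, 0, 0, 0],
    [0, 0.015, 0, 0, 0, 0, 0],
  ],
)

```text
time: 16.2
eef_pos: [0.6932, -0.056, 0.2404]
orientation: [-0.007, 0.642, 0.767, -0.006]
contact_force: [-14.2, -2.8, -3.9]
opening: 0.0002
grasp_force: 7.1
```

Force rises with little travel, so it is at the stop. I'll press slightly more, wait for the tubes, and check by blue-cap pixels since the viewing limit is reached.

Request:
step_arm(
  plan=[
    [0, 0.008, 0, 0, 0, 0, 0],
    [0, 0.008, 0, 0, 0, 0, 0],
    [0, 0.008, 0, 0, 0, 0, 0],
    [0, 0.008, 0, 0, 0, 0, 0],
    [0, 0.008, 0, 0, 0, 0, 0],
    [0, 0.008, 0, 0, 0, 0, 0],
    [0, 0.008, 0, 0, 0, 0, 0],
    [0, 0.008, 0, 0, 0, 0, 0],
  ],
)

```text
time: 16.87
eef_pos: [0.6935, -0.0559, 0.2402]
orientation: [-0.009, 0.642, 0.767, -0.008]
contact_force: [-19.9, -3.2, -2.8]
opening: 0.0003
grasp_force: 10.2
```

Request:
step_arm(
  plan=[
    [0, 0, 0, 0, 0, 0, 0],
    [0, 0, 0, 0, 0, 0, 0],
    [0, 0, 0, 0, 0, 0, 0],
    [0, 0, 0, 0, 0, 0, 0],
    [0, 0, 0, 0, 0, 0, 0],
    [0, 0, 0, 0, 0, 0, 0],
    [0, 0, 0, 0, 0, 0, 0],
    [0, 0, 0, 0, 0, 0, 0],
  ],
)

```text
time: 17.53
eef_pos: [0.6935, -0.0559, 0.2402]
orientation: [-0.009, 0.642, 0.767, -0.008]
contact_force: [-20.0, -3.1, -2.2]
opening: -0.0002
grasp_force: 10.2
```

Run:
```python
from h import *
d=[.629,.0475,.175];s0=cv2.imread("pics/scene0.png");t0=cv2.imread("pics/top0.png")
s=r.camera("scene")[:,:,::-1];t=r.camera("top")[:,:,::-1]
def blue(im,b):
    x,y,X,Y=b;m=cv2.inRange(cv2.cvtColor(im,cv2.COLOR_BGR2HSV),(100,140,50),(130,255,255));o=np.zeros_like(m);o[y:Y,x:X]=m[y:Y,x:X]
    n,_,st,c=cv2.connectedComponentsWithStats(o);return [(int(st[i,4]),c[i].round(0).tolist()) for i in range(1,n) if st[i,4]>2]
print("scene0",blue(s0,(280,150,420,300)));print("scene",blue(s,(280,150,420,300)))
print("top0",blue(t0,(240,90,340,240)));print("top",blue(t,(240,90,340,240)))
for n in I:print(n,"basket caps expected y=+-",proj(n,place(d,[[-.068,.055,.06],[-.068,-.0,.06],[-.068,-.055,.06],[.05,.04,.17]])).round(0).tolist())
print(r.state()["contact_force"],r.state()["time"],r.state()["eef_pos"])
```

```text
scene0 [(183, [374.0, 205.0]), (31, [417.0, 224.0]), (34, [314.0, 273.0]), (44, [415.0, 292.0])]
scene [(6, [324.0, 194.0]), (31, [417.0, 224.0]), (34, [314.0, 273.0]), (44, [415.0, 292.0])]
top0 [(189, [273.0, 145.0])]
top [(39, [285.0, 193.0]), (125, [285.0, 213.0])]
scene basket caps expected y=+- [[334.0, 198.0], [323.0, 213.0], [311.0, 227.0], [371.0, 204.0]]
top basket caps expected y=+- [[280.0, 204.0], [301.0, 201.0], [322.0, 198.0], [275.0, 150.0]]
[-21.06827764  -2.8952407   -3.96223301] 17.6333 [ 0.69349147 -0.05593658  0.24025863]
```

The ramp is empty and the caps are now inside the basket's outline. I'll wait for the swinging to settle, then make a final check over the whole picture.

Request:
step_arm(
  plan=[
    [0, 0, 0, 0, 0, 0, 0],
    [0, 0, 0, 0, 0, 0, 0],
    [0, 0, 0, 0, 0, 0, 0],
    [0, 0, 0, 0, 0, 0, 0],
    [0, 0, 0, 0, 0, 0, 0],
    [0, 0, 0, 0, 0, 0, 0],
    [0, 0, 0, 0, 0, 0, 0],
    [0, 0, 0, 0, 0, 0, 0],
  ],
)

```text
time: 18.3
eef_pos: [0.6935, -0.0559, 0.2402]
orientation: [-0.009, 0.642, 0.767, -0.008]
contact_force: [-19.0, -3.5, -2.9]
opening: 0.0001
grasp_force: 10.2
```

Request:
step_arm(
  plan=[
    [0, 0, 0, 0, 0, 0, 0],
    [0, 0, 0, 0, 0, 0, 0],
    [0, 0, 0, 0, 0, 0, 0],
    [0, 0, 0, 0, 0, 0, 0],
    [0, 0, 0, 0, 0, 0, 0],
    [0, 0, 0, 0, 0, 0, 0],
    [0, 0, 0, 0, 0, 0, 0],
    [0, 0, 0, 0, 0, 0, 0],
  ],
)

```text
time: 18.97
eef_pos: [0.6935, -0.0559, 0.2402]
orientation: [-0.009, 0.642, 0.767, -0.008]
contact_force: [-20.2, -3.7, -2.0]
opening: -0.0001
grasp_force: 10.2
```

Run:
```python
from h import *
t0=cv2.imread("pics/top0.png");s0=cv2.imread("pics/scene0.png")
def blobs(im):
    m=cv2.inRange(cv2.cvtColor(im,cv2.COLOR_BGR2HSV),(100,140,50),(130,255,255));n,_,st,c=cv2.connectedComponentsWithStats(m)
    return {(int(st[i,4]),*c[i].round().astype(int).tolist()) for i in range(1,n) if st[i,4]>3}
t=r.camera("top")[:,:,::-1];s=r.camera("scene")[:,:,::-1];t2=r.camera("top")[:,:,::-1]
print("top new",blobs(t)-blobs(t0),"gone",blobs(t0)-blobs(t));print("scene new",blobs(s)-blobs(s0),"gone",blobs(s0)-blobs(s))
print("motion",int((np.abs(t.astype(int)-t2).max(2)>25).sum()))
x=r.state();print(x["time"],x["contact_force"],x["joint_vel"].round(4))
```

```text
top new {(39, 44, 270), (48, 160, 238), (41, 202, 257), (35, 348, 170), (4223, 85, 374), (38, 381, 119), (43, 180, 226), (9, 333, 64), (45, 22, 276), (41, 191, 247), (39, 285, 194), (40, 298, 63), (19, 69, 263), (123, 285, 213), (43, 286, 54), (40, 274, 71), (46, 250, 53), (4991, 625, 305), (49, 150, 261)} gone {(35, 381, 119), (48, 286, 54), (49, 160, 238), (189, 273, 145), (47, 250, 53), (42, 202, 257), (40, 44, 270), (42, 298, 63), (21, 69, 263), (46, 322, 55), (42, 191, 247), (41, 274, 71), (44, 180, 226), (4231, 85, 374), (47, 22, 276), (44, 345, 73), (4512, 625, 297), (50, 150, 261), (45, 333, 64)}
scene new {(46, 444, 288), (2065, 356, 25), (45, 390, 318), (6, 324, 194), (40, 438, 268), (125, 306, 68), (43, 328, 334)} gone {(34, 381, 115), (183, 374, 205), (33, 378, 130), (33, 346, 126), (32, 372, 102), (35, 367, 140), (41, 438, 268), (34, 358, 126), (48, 444, 288), (42, 328, 334), (4966, 322, 34), (46, 390, 318), (32, 369, 116)}
motion 22
19.1167 [-19.85327977  -3.05481228  -2.55536682] [-0.001   0.0006  0.      0.001  -0.0013  0.0015]
```

Run:
```python
from h import *
t=r.camera("top");h=cv2.cvtColor(t,cv2.COLOR_RGB2HSV);s=r.camera("scene");hs=cv2.cvtColor(s,cv2.COLOR_RGB2HSV)
def show(h,x0,x1,y0,y1,st=1):
    for y in range(y0,y1,1):print(y,"".join("#" if 100<=a<=130 and b>140 else "b" if 95<=a<=135 and b>70 else "g" if 40<a<95 and b>90 else "." if v<60 else "w" if b<50 and v>150 else "o" if a<25 and b>80 else "-" for a,b,v in h[y,x0:x1:st]))
show(h,262,330,125,228,1)
print();show(hs,290,345,175,235)
d=[.629,.0475,.175]
for z in(.0505,.07):print(proj("top",place(d,[[x,.045,z] for x in(-.113,-.096,-.079,-.062,-.045,-.028)])).round(0).tolist())
```

```text
125 ww-wwwwwwwwwwwwwwwwwwwwwwwwwwwwwwwwwwwwwwwwwww------.b------.oooo...
126 ww-wwwwwwwwwwwwwwwwwwwwwwwwwwwwwwwwwwwwwwwwwww------..------.oooo...
127 ww-wwwwwwwwwwwwwwwwwwwwwwwwwwwwwwwwwwwwwwwwww-------b.------.oooo...
128 wwwwwwwwwwwwwwwwwwwwwwwwwwwwwwwwwwwwwwwwwwwww-------b-------.ooooo--
129 www-wwwwwwwwwwwwwwwwwwwwwwwwwwwwwwwwwwwwwwwww-------b-------.ooooo--
130 www-wwwwwwwwwwwwwwwwwwwwwwwwwwwwwwwwwwwwwwwww-------.-------.ooooo--
131 www-wwwwwwwwwwwwwwwwwwwwwwwwwwwwwwwwwwwwwwww-------..------.oooooo--
132 wwwwwwwwwwwwwwwwwwwwwwwwwwwwwwwwwwwwwwwwwwww-------..------goooooo--
133 wwww-wwwwwwwwwwwwwwwwwwwwwwwwwwwwwwwwwwwwwww-------b.------goooooo.-
134 wwww-wwwwwwwwwwwwwwwwwwwwwwwwwwwwwwwwwwwwwww-------b-------goooooo.-
135 -www-wwwwwwwwwwwwwwwwwwwwwwwwwwwwwwwwwwwwwww-------.-------.oooooob-
136 owww-wwwwwwwwwwwwwwwwwwwwwwwwwwwwwwwwwwwwwww-------.-------.oooooob-
137 owww-wwwwwwwwwwwwwwwwwwwwwwwwwwwwwwwwwwwwww-------..------.ooooooo.-
138 owww-wwwwwwwwwwwwwwwwwwwwwwwwwwwwwwwwwwwwwww------..------.ooooooo.-
139 owww--wwwwwwwwwwwwwwwwwwwwwwwwwwwwwwwwwwwww-------b.------.ooooooo.-
140 o
[... 9513 characters left out ...]
ooo-wwww----...---........
227 ooooooooo-------o-------------o-wwww-----...--.........
228 ooooooooooo----oo--------------wwww----.....--.-.......
229 ooooooooooooo---o-------------wwww----o....---.--......
230 oooooooooooooo-----oo--w--oo--wwww---ooo-..--..--..b...
231 oooooooooooooooo---oo----------www--oooo--o--..--......
232 ooooooooooooooooo------o--------w-----o------.---...b..
233 ooooooooooooooooooo----oo---------w----------.---..b...
234 ooooooooooooooooooooo-----------------w----------......
[[286.0, 221.0], [285.0, 215.0], [284.0, 208.0], [283.0, 202.0], [282.0, 195.0], [281.0, 189.0]]
[[286.0, 221.0], [285.0, 214.0], [284.0, 208.0], [283.0, 201.0], [282.0, 195.0], [281.0, 188.0]]
```

The top view shows four distinct caps in the basket, so I'll look numerically for the fifth tube.

Run:
```python
from h import *
s=r.camera("scene");hs=cv2.cvtColor(s,cv2.COLOR_RGB2HSV);t=r.camera("top")
s0=cv2.imread("pics/scene0.png")[:,:,::-1];t0=cv2.imread("pics/top0.png")[:,:,::-1]
for y in range(196,262):print(y,"".join("#" if 100<=a<=130 and b>140 else "o" if a<25 and b>80 else "0123456789"[min(9,v//26)] for a,b,v in hs[y,322:402]))
d=[.629,.0475,.175]
print(proj("scene",place(d,[[-.03,.05,.135],[-.03,-.05,.135],[0,.05,.16],[0,-.05,.16],[.03,.05,.165],[.03,-.05,.165]])).round(0).tolist())
for n,a,b in(("top",t,t0),("scene",s,s0)):
    m=(np.abs(a.astype(int)-b).max(2)>40).astype(np.uint8);k,_,st,c=cv2.connectedComponentsWithStats(m)
    print(n,[(st[i].tolist()) for i in range(1,k) if st[i,4]>25])
g=cv2.cvtColor(t,cv2.COLOR_RGB2GRAY)
print("top strip under blade");print("\n".join(str(y)+" "+" ".join("%3d"%v for v in g[y,270:296:2]) for y in range(158,192,1)))
```

```text
196 221111011112222222111111111211122222211014444444444444444444444434444444oooooooo
197 22101100111122222222221111122222222111112444444444444444444444444444444455oooooo
198 3210111111111122222222222222222222111111344444444444444444444444444444445555oooo
199 21100111101111111222222222222221111110113444444444444444444444444444434445655ooo
200 1101011111111111111122222222111111100011444444444444444444444444444444434456655o
201 10010011111101111111111111111111110111114444444444444444444444444444444433455655
202 10100001111111111111111111111111111111123444444444444444444444444444444444444566
203 21100000111112221111111111111111111111134444444444444444444444444444444444443456
204 21110000011111222222111111111111111111034444444444444444444444444444444444444335
205 21110000011111111222222222111111111110134444444444444444444444444444444444444443
206 11100100000111111111111111111111110100144444444444444444444444444444444444444444
207 11100000000011111111111111111111000000244444444444444444444444444444444444444444
208 1111000000000011111111111111110000000034444444444444444444444444444444444444
[... 6380 characters left out ...]
 139 137 139 137 137 236 230
180  81 145 153 139 138 139 137 137 137 136 132 237 232
181  76 106 172 137 137 137 136 135 134 134 134 192 207
182  75  91 207 135 135 135 135 134 140 142 130 199 211
183  80 135 239 134 135 140 142 131 151 155 144 234 231
184  84 150 243 140 133 152 153 145 157 161 156 236 216
185  82 128 236 150 149 157 158 158 160 163 134 185 139
186  82 114 234 152 162 157 160 135 133 118  74  96 122
187  82 100 242 152 139 149 116  87 109 124 135  85 113
188  84  82 227 120  91 122 123 143 124 116 132  75  64
189  80  73 173  98 143  99 114 135 183  68  69  75  94
190  79  73 151  97 135  80  72  66 177  87 109 155 173
191  79  75 159 116  76  71  70  57  98 124 167 224 236
```

Run:
```python
from h import *
t=np.mean([r.camera("top").astype(float) for _ in range(3)],0)
for name,ch in(("blue",2),("red",0)):
    print(name);print("    "+" ".join("%3d"%u for u in range(277,300)))
    for y in range(188,226):print(y," ".join("%3d"%v for v in t[y,277:300,ch]))
```

```text
blue
    277 278 279 280 281 282 283 284 285 286 287 288 289 290 291 292 293 294 295 296 297 298 299
188  72  51  51 108  65 114 167 133  76 115  58  95 132 118 164  37  35  20  17  59  96  51  66
189 167 133  95  91  97 103 150 119  57 178  29  21  19  18 110  38  37  58  63 104  72  55  66
190 152 121  88  59 144  14  22  36  49 194  75  77  51  75 122 145 146 160 170 196  52  59  66
191  18  24  24  26 179 109 115 121 127 170 139 145 132 147 165 218 224 231 238 218  35  61  65
192  21  26  26  26 182 163 163 163 164 163 164 174 209 220 213 243 244 246 252 221  37  63  66
193  18  24  24  35 152 175 172 171 170 169 167 198 227 230 227 249 250 251 255 198  41  65  65
194  82 136  96  63  99 175 169 168 167 166 163 195 223 218 218 249 252 253 255 124  46  66  65
195  89 120  86  52  58 164 158 155 153 153 149 159 221 209 181 223 237 224 231  55  52  66  66
196  67  23  25  25  38 146 139 134 131 129 106 100 150 137 113 147 164 148 169  30  58  66  65
197 100  23  27  25  26 115 110 100 107 126 112 112 109 137 150 168 181 197 178  38  62  65  65
198 127  49  76 104 104 126 125 121 128
[... 5696 characters left out ...]
  78 110 111 110 111 114  59
219  94 164 121 139 140  36   0  24   7   9   9   8  28  45 108 182  85 110 109 109 110 114  48
220  92 156 129 121 132  91  81  46   6   9   9  10   8   5  82 134  92 110 108 109 109 102  36
221 101 143 146 128 114 110 114  69   2   4   3   1   1   1  38  96  95 107 105 107 109  90  35
222 104 134 149 120 126 104 108  82  22  35  40  76 121 148 166  97  97 104 103 104 106  79  35
223 101 122 160 116 136 119 130 130 124 125 127 205 210 205 194  87 100 102 104 104 106  71  33
224 178 138 166 139 149 139 134 150 154 156 146 208 237 232 226  50 100 102 103 104 107  60  34
225 215 162 154 152 144 160 183 188 187 190 182 191 249 249 241  30 100 102 103  78  81  38  26
```

All five caps can be told apart: at rows 191-196, 204-208, 211-216, 214-218 (resting on top of its neighbours) and 219-221. All lie within the basket. The lever is held at its stop at about 20 N and everything is still, so I'll hand in.

```bash
python3 -c "
from bench import r
print(r.close_job())"
```

```text
the job is handed in; nothing more can be done
None
```

The job is handed in. The basket hangs on the hook, all five tubes were picked out inside it, and the arm is holding the lever at its stop with about 20 N. The job gave no verdict back.

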